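# Scoop wooden craft beads into a bowl

### The arm

A 7-joint arm with a two-finger parallel gripper is mounted at the origin on the work surface. World frame = base frame: x ahead of the robot, y to its left, z up, the work surface at z = 0. Lengths are in m, angles in degrees, forces in N, time in s.
With the tool pointing down it reaches from about 0.425 to 0.875 m from the base axis. Payload 9.9 kg.
Tool frame: the origin (TCP) lies on the centre line of the jaws, within the pads' length; the fingertips stand arm.tip_reach ahead of it and the grasp point (between the pads) lies 6 mm ahead of it (arm.tip_reach is the distance from the TCP to the fingertips, in m); z points along the fingers, y is the direction in which the jaws open and shut (so a half turn about z gives the same grasp; the last joint's range is limited). The gripper opens to 85 mm and grips with 20 to 120 N. Pads are 22 mm wide; open, the fingers measure 114 mm over their backs; the gripper's body (76 mm by 85 mm) begins 54 mm behind the grasp point. The pads swing forward as they close: fully open they stand 13 mm farther back than shut.
Start: joints at [-81.692, 32.985, 1.427, 82.34, -0.859, 64.687, -3.237], TCP at [0.153, 0.657, 0.256] pointing down, gripper open.
Joint ranges: [-157.87, 157.87], [-19.46, 123.44], [-87.15, 90], [11.01, 140.99], [-62.26, 242.26], [9.8, 113.94], [-161.44, 161.44]. Speed limits (degrees/s): [127.2, 127.2, 172.46, 172.46, 180, 180, 180].

### API

Orientations are given as a 3x3 rotation matrix whose columns are the frame's x, y, z axes.
In Python, from cell import arm gives the robot as it stands.
- The arm moves only by the tool drive_tool, never from a script. Its arguments are lists of equal length, an entry for each row: "delta_pos": the shift along the tool's x, y, z in units of 30 mm (1.0 is 30 mm), a list of three; "spin": the turn about the tool's z in units of 6 degrees (1.0 is 6 degrees). A call has exactly 8 rows; each row is the pose to reach, as a shift and turn from the pose measured when the call began, along the tool's axes at that moment; what a row does not reach only later rows make up. A row lasts 1/10 s, in which the tool goes at most 50 mm and 8.59 degrees, less where a joint would pass 70% of its speed; a pose out of reach is approached as far as the arm can. A call with a gripper value outside its range is refused whole. "fingers" is the opening, from -1 (shut) to 1 (fully open), set as the call begins (left out, the last holds). The fingers move at their own pace and stop on an object; "grip_force" is the grip in N (left out, the last holds). Time passes only in rows, so rows that repeat a pose let the fingers close, or fill a call up. It gives the time, the measured TCP pose, the force and the opening at its end, in the units of the state.
- arm.get_obs(): the state, without advancing time (a new reading comes with each control period).
- arm.camera(name): name is "scene" or "top" or "wrist"; returns the picture (480x640x3 uint8, red, green, blue); there is no depth.
- arm.camera_model(name): a dict with "fx", "fy", "cx", "cy" (pixels), "T" (4x4, takes a point from camera to world coordinates); the wrist camera has in their place "T_tool_cam" (4x4, takes a point from camera to tool coordinates, whose origin is the TCP and whose axes are the flange's). Camera axes: x right, y down, z forward; pixel columns grow to the right and rows downward; lengths in m; the calibration is good to about 2 mm. The wrist camera is an equidistant fisheye: a pixel r from the principal point sees the ray r / f radians off the axis. A picture is of the moment at which its call begins: read the wrist's pose just before it. camera_model takes no time and is no camera call.
- arm.job_done(): hands the job in, once; it reports no verdict.
The state is a dict: "time_s": time; "joint_positions": joint angles; "joint_vel": joint speeds; "tau": joint torques, N m; "eef_pos": TCP position; "ee_rot": TCP orientation; "ft_force": force on the tool from outside, world axes, zero at the start; "wrist_torque": the same for the moment, N m; "grip_width": finger opening in m.
Only numpy, scipy, OpenCV 4.12 (cv2) and the standard library are available. Lean on these libraries where they do the work, as an engineer would, in place of code of your own. Each camera call takes 0.05 s, during which the arm holds its last target. There are 200 camera calls.

### The job

Take the scoop that stands in the wooden tray by its upright handle, scoop up both big wooden beads in one scoopful without handling the beads with the gripper, and tip them into the wide low bowl, so that both come to rest in it. Then stand the empty scoop upright, back in the tray or on a free spot of the table, and let go.

Things in the scene. Friction and masses are not known exactly. Their poses are not given: they have to be found in the camera images.
- scoop: Aluminium scoop pan with an upright wooden handle, 0.13-0.23 kg. Origin on the flat underside, +x out of the open front, z up. Pan 94 mm wide (90 inside), lip at x 48, rear edge of base at x -65; side walls 32 high up to x 4, then 5 high to x 36, rear wall 36 high at x -36. Lip rises to a low 3 mm crest at x 36. Handle: post 26 (x) by 30 (y) mm, axis at x -51, y 0, top at z 127; grip at z 105.
- bead_1: Varnished wooden ball bead, 40 mm across, 23 g, origin at its centre. It lies in a fixed straight plywood tray, inside 265 x 106 mm, floor 6 mm and rims 42 mm above the table, walls 6 thick. The scoop stands in it at one end, facing along it (within 1 degree), centred within 2 mm; the far end wall's inner face is 195 (+-2) mm ahead of the scoop's starting origin, the near one 70 mm behind.
- bead_2: Second bead, same as bead_1, farther along the tray. When the scoop is pushed along the tray floor until its lip meets the far end wall (beads resist with about 5 N), both beads climb over the lip and lie behind its crest. They stay there while the scoop is lifted level; tip it back 10-15 degrees to carry them safely. Tipped forward 40 degrees, they roll out over the lip.
- bowl: Wide low round white ceramic bowl, 170 mm across the rim, 55 mm high, 0.5 kg, loose on the table to the left of the tray (greater y). Origin: centre of its underside, z up. Not the narrow tumbler (74 mm across, 95 high, at least 140 mm from it centre to centre), nor the mug.
Things that resemble listed ones, but are neither listed nor needed, are in the scene too. Leave any green or red look-alike of the scoop alone.

How it is judged (in metres and radians):
On the way:
1. both beads lie together in the scoop's pan, behind its lip, with the scoop's underside lifted at least 60 mm above the table (height (world z) of scoop above 0.06 m and x of bead_1 in the frame of scoop between -0.035 and 0.045 m and y of bead_1 in the frame of scoop between -0.045 and 0.045 m and z of bead_1 in the frame of scoop between 0.005 and 0.05 m and x of bead_2 in the frame of scoop between -0.035 and 0.045 m and y of bead_2 in the frame of scoop between -0.045 and 0.045 m and z of bead_2 in the frame of scoop between 0.005 and 0.05 m), for 0.2 s.
At the end, for the whole second after the job is handed in: Both beads rest inside the bowl (centres within 75 mm of its axis, below its rim, slower than 50 mm/s); the bowl stands upright on the table (within 8 degrees); the scoop stands upright (within 10 degrees) and still in the tray or on the table, its underside under 20 mm above the table (horizontal distance between each of bead_1, bead_2 and bowl below 0.075 m and z of each of bead_1, bead_2 in the frame of bowl below 0.055 m and linear speed of each of bead_1, bead_2 below 0.05 m/s and angle between bowl's own z axis and vertical below 0.15 rad and height (world z) of bowl below 0.01 m and height (world z) of scoop below 0.02 m and angle between scoop's own z axis and vertical below 0.17 rad and linear speed of scoop below 0.03 m/s); the robot touches nothing.
It fails at once if the gripper's fingers press on a bead (more than 1 N) (contact force between the fingers and bead_1 above 1 N or contact force between the fingers and bead_2 above 1 N).
It also fails if it takes over 48 s, if anything falls off the work surface, if the arm or the gripper's body presses on something with over 40 N, if the wrist force passes 120 N, or if a joint passes its speed limit or range.

## Working session

There is one attempt and no reset: what is moved stays moved. The work goes in short steps, Python scripts to look and compute and a tool call to move; the robot and the scene stay as the last step left them, time stands still between calls to the robot, and variables do not carry over. Pictures are saved under pics/ and viewed, about 8 in all and at most 12, crops included, and the job is handed in when it is done.

Besides the shell and the picture viewer there is one more tool, called after "Request:" as a command line: name --pt "numbers of a row" for each row, then --argument value for the rest. drive_tool: Moves the arm, as the interface text tells. Its arguments: {"type":"object","properties":{"delta_pos":{"type":"array","items":{"type":"array","items":{"type":"number"}}},"spin":{"type":"array","items":{"type":"number"}},"fingers":{"type":"number"},"grip_force":{"type":"number"}},"required":["delta_pos","spin"]}

```bash
ls; mkdir -p pics; python3 - <<'E'
from cell import arm
import cv2,numpy as np
np.set_printoptions(precision=4,suppress=True)
o=arm.get_obs();print(o['time_s'],o['eef_pos'],o['ee_rot'],o['grip_width'],arm.tip_reach)
for n in('scene','top','wrist'):
    print(n,arm.camera_model(n))
    cv2.imwrite(f'pics/{n}0.png',arm.camera(n)[:,:,::-1])
E
```

```text
pics
0.0 [0.153  0.657  0.2555] [[-0.974   0.2268 -0.0003]
 [ 0.2268  0.9739 -0.0016]
 [-0.0001 -0.0016 -1.    ]] 0.0850896553762118 0.025
scene {'fx': 497.2790024325717, 'fy': 497.2790024325717, 'cx': 313.7712592267673, 'cy': 241.9637544904926, 'T': array([[ 0.657 ,  0.536 , -0.5301,  1.0312],
       [ 0.7539, -0.4712,  0.4579, -0.5791],
       [-0.0044, -0.7005, -0.7137,  0.7727],
       [ 0.    ,  0.    ,  0.    ,  1.    ]])}
top {'fx': 458.13563123592246, 'fy': 458.13563123592246, 'cx': 318.1042067937899, 'cy': 240.44976650350688, 'T': array([[-0.0214, -0.9894,  0.1434,  0.3142],
       [-0.9998,  0.0207, -0.0062, -0.1187],
       [ 0.0031, -0.1435, -0.9896,  1.1362],
       [ 0.    ,  0.    ,  0.    ,  1.    ]])}
wrist {'fx': 371.64829954431775, 'fy': 371.64829954431775, 'cx': 319.619897184607, 'cy': 243.1635139734314, 'T_tool_cam': array([[ 0.0003, -0.9617, -0.2742,  0.0683],
       [ 1.    ,  0.0001,  0.0008,  0.0006],
       [-0.0007, -0.2742,  0.9617, -0.1166],
       [ 0.    ,  0.    ,  0.    ,  1.    ]])}
```

View pics/top0.png

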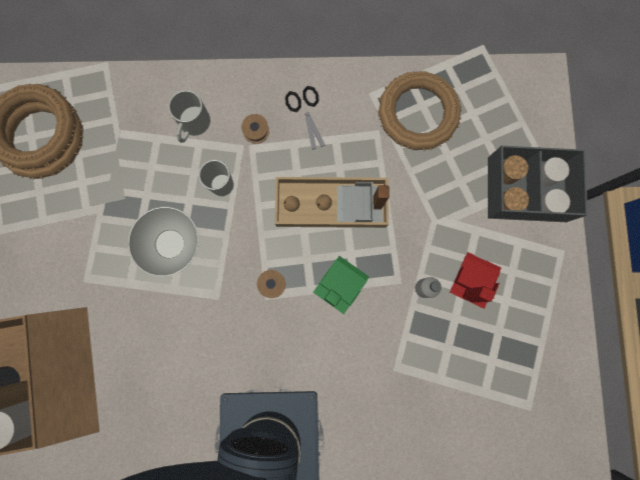

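View pics/scene0.png

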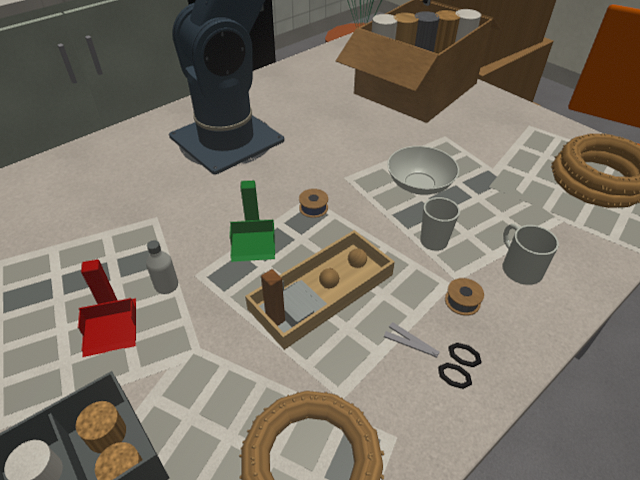

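The top view shows the tray (278–388, 178–228) lying along the world y axis. The scoop handle is near (381,197) and the beads near (324,202) and (292,204). The bowl is near (163,242) and the tumbler near (214,177). In the scene view the handle top is near (272,277). Next I'll measure these.

```bash
cat > h.py <<'E'
from cell import arm
import cv2,numpy as np
np.set_printoptions(precision=4,suppress=True)
def ray(n,u,v):
    m=arm.camera_model(n);d=m['T'][:3,:3]@np.array([(u-m['cx'])/m['fx'],(v-m['cy'])/m['fy'],1]);return m['T'][:3,3],d/np.linalg.norm(d)
def plane(n,u,v,z):
    o,d=ray(n,u,v);return o+d*(z-o[2])/d[2]
def tri(a,b):
    (o,d),(p,e)=a,b
    s=np.linalg.lstsq(np.c_[d,-e],p-o,rcond=None)[0];x,y=o+s[0]*d,p+s[1]*e
    return (x+y)/2,np.linalg.norm(x-y)
def proj(n,P):
    m=arm.camera_model(n);q=np.linalg.inv(m['T'])@np.append(P,1);return m['fx']*q[0]/q[2]+m['cx'],m['fy']*q[1]/q[2]+m['cy']
E
python3 - <<'E'
from h import *
t=cv2.imread('pics/top0.png');s=cv2.imread('pics/scene0.png')
a=cv2.resize(t[165:240,265:400],None,fx=5.8,fy=5.8,interpolation=cv2.INTER_CUBIC)[:300+135]
b=cv2.resize(s[225:350,235:400],None,fx=4.8,fy=4.8,interpolation=cv2.INTER_CUBIC)
cv2.imwrite('pics/ca.png',a);cv2.imwrite('pics/cb.png',b);print(a.shape,b.shape)
E
```

```text
(435, 783, 3) (600, 792, 3)
```

View pics/ca.png

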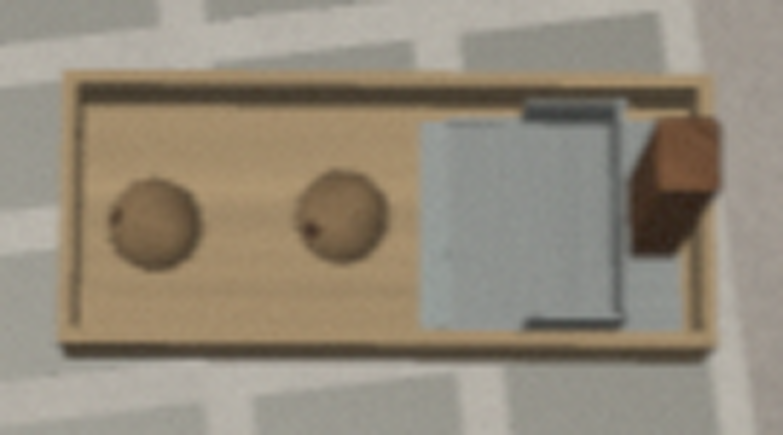

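View pics/cb.png

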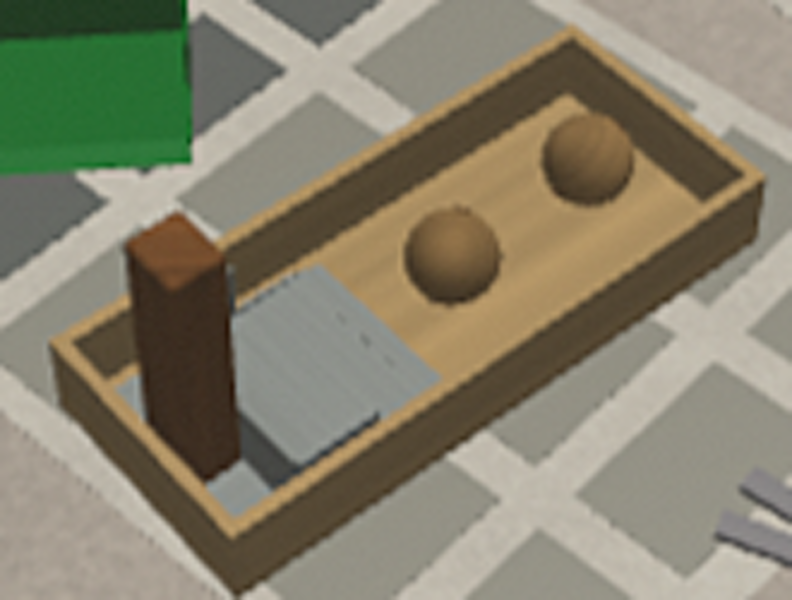

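The crops show the handle top centred at about (687,155) in the top crop and (177,252) in the scene crop. The tray's outer rim corners in the top crop are about (64,70), (712,74), (712,348) and (60,346).

```bash
python3 - <<'E'
from h import *
ta=lambda u,v:((u+.5)/5.8-.5+265,(v+.5)/5.8-.5+165)
sb=lambda u,v:((u+.5)/4.8-.5+235,(v+.5)/4.8-.5+225)
A=ta(687,155);B=sb(177,252)
print('handle tri',tri(ray('top',*A),ray('scene',*B)),plane('top',*A,.133),plane('scene',*B,.133))
C=[plane('top',*ta(*p),.042) for p in((64,70),(712,74),(712,348),(60,346))]
print('tray top',*C)
C2=[plane('scene',*sb(*p),.042) for p in((574,28),(765,180),(235,535),(50,345))]
print('tray scene',*C2)
for K in(C,C2):
    e=[np.linalg.norm(K[i][:2]-K[(i+1)%4][:2]) for i in range(4)];print(np.array(e),np.mean(K,0))
for p,q in(((155,224),(588,159)),((343,216),(452,255))):
    print('bead',plane('top',*ta(*p),.026),plane('scene',*sb(*q),.026),tri(ray('top',*ta(*p)),ray('scene',*sb(*q))))
# bowl: rim ellipse from the two images
t=cv2.imread('pics/top0.png')
h=cv2.cvtColor(t,cv2.COLOR_BGR2HSV)
for name,box in(('bowl',(120,195,210,285)),('tumbler',(190,150,240,205))):
    print(name)
for n,pts in (('top',[(129,241),(197,241),(163,208),(163,276)]),('scene',[(388,168),(459,168),(423,146),(423,190)])):
    P=[plane(n,*p,.055) for p in pts];print(n,*P,np.mean(P,0))
P=[plane('top',*p,.095) for p in((199,176),(230,176),(214,160),(214,192))];print('tumbler',*P)
cv2.imwrite('pics/bowl.png',np.hstack([cv2.resize(t[145:285,105:250],(400,386)),cv2.resize(cv2.imread('pics/scene0.png')[135:275,360:505],(400,386))]))
E
```

```text
handle tri (array([ 0.5689, -0.2744,  0.129 ]), np.float64(0.001111053024842867)) [ 0.5682 -0.2733  0.133 ] [ 0.5715 -0.2768  0.133 ]
tray top [ 0.6337 -0.0243  0.042 ] [ 0.6263 -0.2995  0.042 ] [ 0.5082 -0.2944  0.042 ] [ 0.5147 -0.0217  0.042 ]
tray scene [ 0.519 -0.024  0.042] [ 0.6353 -0.0278  0.042 ] [ 0.6264 -0.3002  0.042 ] [ 0.5111 -0.2997  0.042 ]
[0.2752 0.1182 0.2727 0.119 ] [ 0.5707 -0.16    0.042 ]
[0.1164 0.2725 0.1153 0.2758] [ 0.5729 -0.1629  0.042 ]
bead [ 0.5697 -0.0613  0.026 ] [ 0.5688 -0.0632  0.026 ] (array([ 0.5691, -0.0621,  0.0257]), np.float64(0.0020866745092980882))
bead [ 0.5716 -0.1416  0.026 ] [ 0.5702 -0.1426  0.026 ] (array([ 0.571 , -0.1422,  0.0266]), np.float64(0.0015442234656845482))
bowl
tumbler
top [0.479  0.3248 0.055 ] [0.4756 0.163  0.055 ] [0.5576 0.2461 0.055 ] [0.394  0.2417 0.055 ] [0.4766 0.2439 0.055 ]
scene [0.4292 0.1743 0.055 ] [0.54  0.3   0.055] [0.4252 0.3057 0.055 ] [0.5368 0.1736 0.055 ] [0.4828 0.2384 0.055 ]
tumbler [0.6235 0.1505 0.095 ] [0.622  0.0779 0.095 ] [0.6616 0.1158 0.095 ] [0.5843 0.1149 0.095 ]
```

View pics/bowl.png

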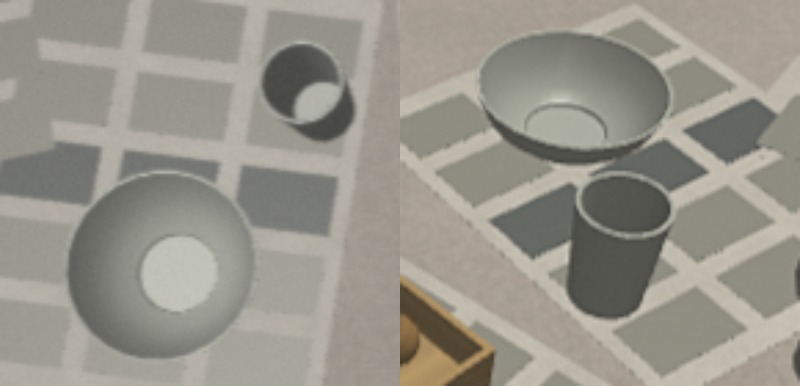

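Request:
drive_tool --pt "-1.3 -0.75 0" --pt "-2.6 -1.5 0" --pt "-3.9 -2.25 0" --pt "-5.2 -3.0 0" --pt "-6.5 -3.75 0" --pt "-7.8 -4.5 0" --pt "-9.1 -5.25 0" --pt "-10.4 -6.0 0" --spin '[1.25,2.5,3.75,5,6.25,7.5,8.75,10]' --fingers 1

```text
time_s: 0.95
eef_pos: [0.417, 0.4096, 0.2559]
ee_rot: [[-0.286, 0.958, -0.0], [0.958, 0.286, -0.001], [-0.001, -0.001, -1.0]]
ft_force: [1.1, 0.8, 0.6]
grip_width: 0.0852
```

```bash
cat >> h.py <<'E'
def go(P=None,head=88.4):
    "world target (or several) -> deltas in tool units from the present pose; head = wanted heading of tool x"
    o=arm.get_obs();R,p=np.array(o['ee_rot']),np.array(o['eef_pos'])
    h=np.degrees(np.arctan2(R[1,0],R[0,0]))
    print('t',round(o['time_s'],2),'p',p,'head',round(h,2),'z',R[:,2],'w',round(o['grip_width'],4),'F',np.array(o['ft_force']),'q',np.array(o['joint_positions']))
    for q in np.atleast_2d(P) if P is not None else []:
        print(' d',R.T@(q-p)/.03,'spin',((h-head+180)%360-180)/6,'dist',np.linalg.norm(q-p))
E
python3 -c "
from h import *
go([[.52,.05,.255],[.569,-.275,.255]])"
```

```text
t 0.95 p [0.417  0.4096 0.2559] head 106.59 z [-0.0003 -0.0012 -1.    ] w 0.0852 F [1.0949 0.8141 0.606 ] q [-61.6045  26.3404  19.0706  96.9864  -9.761   58.3723 -22.6327]
 d [-12.4678  -0.1346   0.0434] spin 3.032426653780798 dist 0.3740581464745911
 d [-23.3164  -1.6633   0.0556] spin 3.032426653780798 dist 0.7012712748640288
```

Request:
drive_tool --pt "-1.56 0 0" --pt "-3.12 0 0" --pt "-4.7 0 0" --pt "-6.25 0 0" --pt "-7.8 0 0" --pt "-9.4 0 0" --pt "-10.9 0 0" --pt "-12.5 -0.1 0" --spin '[0.4,0.8,1.2,1.6,2.0,2.4,2.8,3.03]'

```text
time_s: 1.75
eef_pos: [0.5216, 0.0481, 0.2562]
ee_rot: [[0.028, 1.0, -0.0], [1.0, -0.028, -0.001], [-0.001, -0.0, -1.0]]
ft_force: [0.8, 0.3, 0.7]
grip_width: 0.0851
```

```bash
python3 -c "
from h import *
go([[.569,-.2745,.2],[.569,-.2745,.117]])"
```

```text
t 1.75 p [0.5216 0.0481 0.2562] head 88.37 z [-0.0001 -0.0009 -1.    ] w 0.0851 F [0.7525 0.3197 0.6617] q [-29.6269  22.0532  27.2701 105.7355 -12.049   55.0749   1.2504]
 d [-10.7008   1.8847   1.8844] spin -0.004771340788323641 dist 0.33083187557034593
 d [-10.6983   1.8851   4.6511] spin -0.004771340788323641 dist 0.35450767293578117
```

Request:
drive_tool --pt "-1.5 0.25 0" --pt "-3.0 0.5 0" --pt "-4.5 0.75 0" --pt "-6.0 1.0 0.4" --pt "-7.5 1.3 0.8" --pt "-9.0 1.6 1.2" --pt "-10.0 1.8 1.6" --pt "-10.7 1.88 1.88" --spin '[0,0,0,0,0,0,0,0]'

```text
time_s: 2.55
eef_pos: [0.5683, -0.2774, 0.1989]
ee_rot: [[0.031, 1.0, -0.001], [1.0, -0.031, -0.002], [-0.002, -0.001, -1.0]]
ft_force: [0.2, 0.0, 0.8]
grip_width: 0.0853
```

```bash
python3 -c "
from h import *
go([[.569,-.2745,.117]])
cv2.imwrite('pics/w1.png',arm.camera('wrist')[:,:,::-1])"
```

```text
t 2.55 p [ 0.5683 -0.2774  0.1989] head 88.24 z [-0.0013 -0.0015 -1.    ] w 0.0853 F [0.2017 0.0409 0.821 ] q [  6.3963  34.5691  25.5032  94.1038 -17.154   55.2742  36.0566]
 d [0.1001 0.0234 2.7304] spin -0.02740287510737005 dist 0.08196962209214151
```

View pics/w1.png

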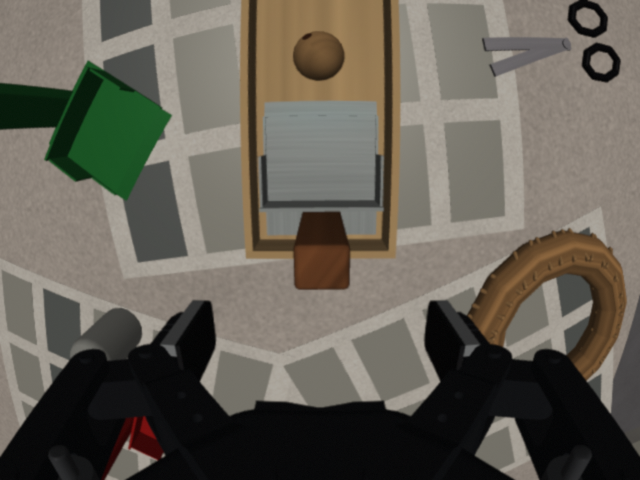

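The wrist view shows the handle top at about (322,265), laterally centred between the fingers at about 195 and 445. That puts its axis at y ≈ -0.273, which agrees with triangulation, so I'll descend.

Request:
drive_tool --pt "0.05 0 0.7" --pt "0.1 0 1.4" --pt "0.12 0 2.1" --pt "0.12 0.02 2.6" --pt "0.12 0.02 2.73" --pt "0.12 0.02 2.73" --pt "0.12 0.02 2.73" --pt "0.12 0.02 2.73" --spin '[0,0,0,0,0,0,0,0]'

```text
time_s: 3.4
eef_pos: [0.5683, -0.2773, 0.1171]
ee_rot: [[0.033, 0.999, -0.001], [0.999, -0.033, -0.004], [-0.004, -0.001, -1.0]]
ft_force: [0.0, -0.2, -0.2]
grip_width: 0.0853
```

Request:
drive_tool --pt "0 0 0" --pt "0 0 0" --pt "0 0 0" --pt "0 0 0" --pt "0 0 0" --pt "0 0 0" --pt "0 0 0" --pt "0 0 0" --spin '[0,0,0,0,0,0,0,0]' --fingers -1 --grip_force 80

```text
time_s: 4.2
eef_pos: [0.5684, -0.2774, 0.1173]
ee_rot: [[0.033, 0.999, -0.001], [0.999, -0.033, -0.004], [-0.004, -0.001, -1.0]]
ft_force: [0.1, -0.1, 3.9]
grip_width: 0.0291
```

```bash
python3 -c "
from h import *
go()"
```

```text
t 4.2 p [ 0.5684 -0.2774  0.1173] head 88.09 z [-0.0009 -0.0042 -1.    ] w 0.0291 F [ 0.1238 -0.0948  3.9169] q [  7.9408  39.6551  22.8947  98.7703 -19.9955  45.586   38.3127]
```

Request:
drive_tool --pt "0.4 0 0" --pt "0.9 0 0" --pt "1.4 0 0" --pt "1.9 0 -0.01" --pt "2.4 -0.01 -0.01" --pt "2.9 -0.01 -0.01" --pt "3.4 -0.02 -0.01" --pt "3.8 -0.02 -0.01" --spin '[0,0,0,0,0,0,0,0]'

```text
time_s: 5.0
eef_pos: [0.5718, -0.1619, 0.1172]
ee_rot: [[0.033, 0.999, -0.001], [0.999, -0.033, -0.004], [-0.004, -0.0, -1.0]]
ft_force: [-0.8, -3.2, 4.2]
grip_width: 0.0294
```

```bash
python3 -c "
from h import *
go([[.569+.147*.028,-.2774+.147,.1175]])"
```

```text
t 5.0 p [ 0.5718 -0.1619  0.1172] head 88.13 z [-0.0006 -0.0042 -1.    ] w 0.0294 F [-0.8323 -3.1803  4.2154] q [ -3.6574  37.2197  23.7721 104.7228 -20.8421  42.3621  29.502 ]
 d [ 1.0512  0.0104 -0.0134] spin -0.04544233492260711 dist 0.0315391953165647
```

Request:
drive_tool --pt "0.2 0 0" --pt "0.4 0 0" --pt "0.6 0 0" --pt "0.8 0 0" --pt "0.95 0 0" --pt "1.05 0 0" --pt "1.1 0 0" --pt "1.15 0 0" --spin '[0,0,0,0,0,0,0,0]'

```text
time_s: 5.8
eef_pos: [0.573, -0.1291, 0.1175]
ee_rot: [[0.034, 0.999, 0.0], [0.999, -0.034, -0.006], [-0.006, 0.0, -1.0]]
ft_force: [-0.2, -9.0, 8.8]
grip_width: 0.0289
```

```bash
python3 -c "
from h import *
go([[.569+.147*.028,-.2774+.147,.1175]])
t=arm.camera('top')[:,:,::-1];s=arm.camera('scene')[:,:,::-1]
cv2.imwrite('pics/p2.png',np.hstack([cv2.resize(t[165:240,260:400],(400,300),interpolation=2),cv2.resize(s[200:350,225:405],(400,300),interpolation=2)]))"
```

```text
t 5.8 p [ 0.573  -0.1291  0.1175] head 88.06 z [ 0.0002 -0.0064 -1.    ] w 0.0289 F [-0.2393 -9.0266  8.7576] q [ -7.2495  36.7836  24.1748 105.8276 -21.0539  41.7382  26.584 ]
 d [-0.0443  0.007   0.0011] spin -0.05740581465199549 dist 0.001344712864687407
```

View pics/p2.png

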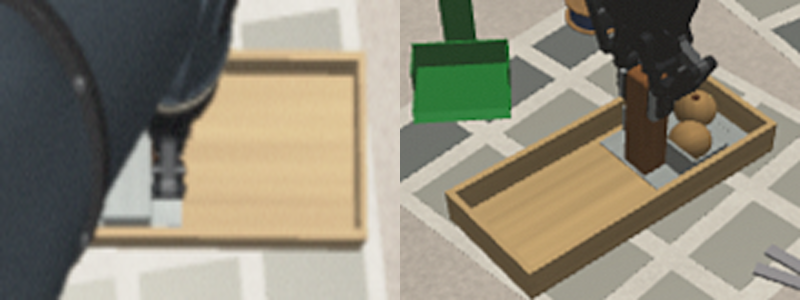

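Both beads appear in the pan in the scene half, near (695,108) and (690,138), and the force is up to 9 N. I'll press slightly more, back off and lift.

Request:
drive_tool --pt "0.1 0 0" --pt "0.1 0 0" --pt "0.05 0 0" --pt "0.0 0 -0.1" --pt "-0.02 0 -0.3" --pt "-0.02 0 -0.6" --pt "-0.02 0 -0.9" --pt "-0.02 0 -1.2" --spin '[0,0,0,0,0,0,0,0]' --grip_force 110

```text
time_s: 6.7
eef_pos: [0.5729, -0.1291, 0.1544]
ee_rot: [[0.034, 0.999, 0.0], [0.999, -0.034, -0.006], [-0.006, 0.001, -1.0]]
ft_force: [0.3, 0.1, -1.7]
grip_width: 0.0288
```

Request:
drive_tool --pt "0 0 -0.3" --pt "0 0 -0.6" --pt "0 0 -0.9" --pt "0 0 -1.2" --pt "0 0 -1.4" --pt "0 0 -1.5" --pt "0 0 -1.5" --pt "0 0 -1.5" --spin '[0,0,0,0,0,0,0,0]'

```text
time_s: 7.5
eef_pos: [0.5728, -0.1288, 0.1992]
ee_rot: [[0.034, 0.999, -0.0], [0.999, -0.034, -0.006], [-0.006, 0.0, -1.0]]
ft_force: [1.3, 0.0, -2.4]
grip_width: 0.0285
```

```bash
python3 -c "
from h import *
go([[.48,.05,.2]])
w=arm.camera('wrist')[:,:,::-1];s=arm.camera('scene')[:,:,::-1]
cv2.imwrite('pics/p3.png',np.hstack([cv2.resize(w,(400,300)),cv2.resize(s[150:300,255:455],(400,300),interpolation=2)]))"
```

```text
t 7.5 p [ 0.5728 -0.1288  0.1992] head 88.07 z [-0.0001 -0.006  -1.    ] w 0.0285 F [ 1.3263  0.0278 -2.4145] q [ -9.7     31.2421  27.6736 101.1661 -17.4115  51.8203  23.4667]
 d [ 5.851  -3.2913 -0.0633] spin -0.05583322783961364 dist 0.20140458545687434
```

View pics/p3.png

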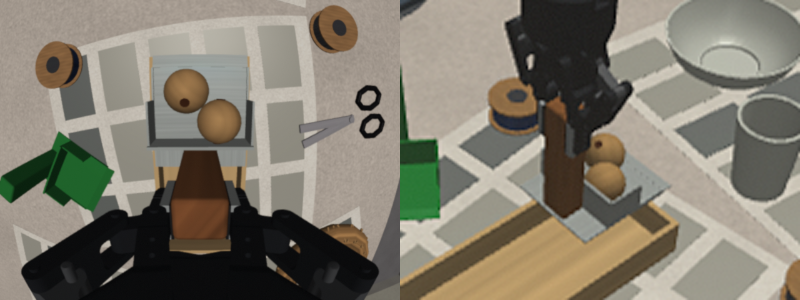

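The wrist view shows both beads in the pan at (186,90) and (219,121), and the scoop is lifted about 80 mm and level.

The tool can't tilt. Only its z spin is available, so I'll empty the pan by inertia over the bowl: a brisk forward run, then a reversal. First, a gentle carry.

Request:
drive_tool --pt "0.1 -0.06 0" --pt "0.35 -0.22 0" --pt "0.8 -0.52 0" --pt "1.3 -0.85 -0.01" --pt "1.8 -1.18 -0.01" --pt "2.25 -1.48 -0.01" --pt "2.6 -1.7 -0.01" --pt "2.75 -1.8 -0.01" --spin '[0,0,0,0,0,0,0,0]'

```text
time_s: 8.4
eef_pos: [0.5206, -0.0426, 0.1988]
ee_rot: [[0.032, 0.999, -0.001], [0.999, -0.032, -0.005], [-0.005, -0.001, -1.0]]
ft_force: [-0.0, 0.2, -1.5]
grip_width: 0.0289
```

Request:
drive_tool --pt "0.1 -0.06 0" --pt "0.35 -0.22 0" --pt "0.8 -0.52 0" --pt "1.3 -0.85 -0.01" --pt "1.8 -1.18 -0.01" --pt "2.25 -1.48 -0.01" --pt "2.6 -1.7 -0.01" --pt "2.75 -1.8 -0.01" --spin '[0,0,0,0,0,0,0,0]'

```text
time_s: 9.2
eef_pos: [0.4687, 0.0426, 0.1987]
ee_rot: [[0.031, 1.0, -0.001], [1.0, -0.031, -0.005], [-0.005, -0.001, -1.0]]
ft_force: [0.3, -0.2, -1.5]
grip_width: 0.0285
```

```bash
python3 -c "
from h import *
go([[.47,.035,.185],[.474,.155,.183]])
w=arm.camera('wrist')[:,:,::-1]
cv2.imwrite('pics/p4.png',w)"
```

```text
t 9.2 p [0.4687 0.0426 0.1987] head 88.23 z [-0.0012 -0.0049 -1.    ] w 0.0285 F [ 0.2794 -0.2276 -1.5048] q [-32.4158  22.3076  29.5613 117.3542 -15.2081  44.1167   4.5614]
 d [-0.2505  0.0506  0.4583] spin -0.028423261697611224 dist 0.015741567852457897
 d [3.752  0.0603 0.5054] spin -0.028423261697611224 dist 0.11359121204137969
```

View pics/p4.png

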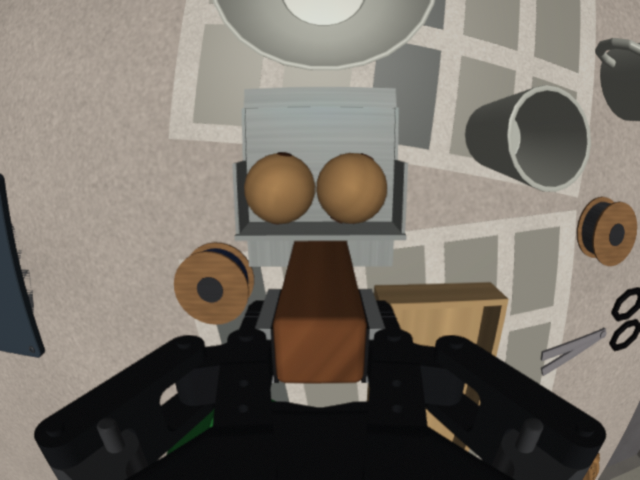

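The wrist view shows both beads side by side against the rear wall at (280,188) and (352,188), lined up with the bowl centre at about x = 322. Now the dump stroke.

Request:
drive_tool --pt "0.4 0.02 0.1" --pt "1.5 0.04 0.25" --pt "2.8 0.05 0.4" --pt "4.1 0.06 0.45" --pt "3.0 0.06 0.45" --pt "2.0 0.05 0.45" --pt "1.6 0.05 0.45" --pt "1.6 0.05 0.45" --spin '[0,0,0,0,0,0,0,0]'

```text
time_s: 10.05
eef_pos: [0.472, 0.089, 0.185]
ee_rot: [[0.034, 0.999, -0.001], [0.999, -0.034, -0.005], [-0.005, -0.001, -1.0]]
ft_force: [-0.3, 0.4, -1.3]
grip_width: 0.029
```

```bash
python3 -c "
from h import *
go()
w=arm.camera('wrist')[:,:,::-1]
cv2.imwrite('pics/p5.png',w)"
```

```text
t 10.05 p [0.472 0.089 0.185] head 88.03 z [-0.001  -0.0052 -1.    ] w 0.029 F [-0.3163  0.4178 -1.2743] q [-36.7703  24.1726  28.6562 117.0413 -16.3889  42.7534  -0.0334]
```

View pics/p5.png

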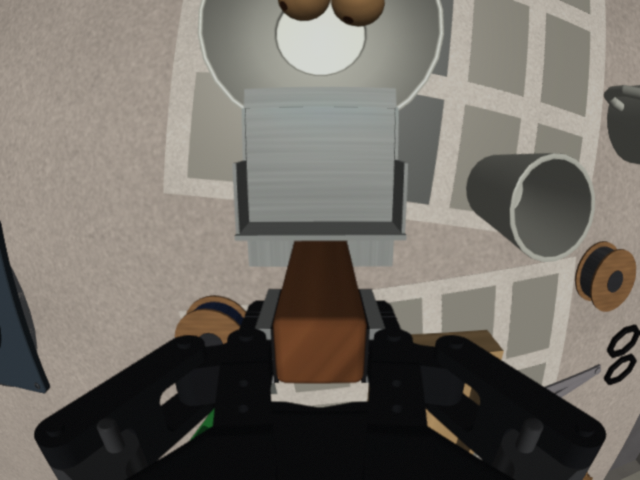

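The wrist view shows the pan empty and both beads in the bowl, near (303,5) and (357,10). Next I'll retreat and choose the set-down spot, checking the spool's clearance.

Request:
drive_tool --pt "-0.3 0 0" --pt "-0.7 0 0" --pt "-1.1 0 0" --pt "-1.5 0 0" --pt "-1.8 0 0" --pt "-1.9 0 0" --pt "-1.9 0 0" --pt "-1.9 0 0" --spin '[0,0,0,0,0,0,0,0]'

```text
time_s: 10.9
eef_pos: [0.4702, 0.0338, 0.1852]
ee_rot: [[0.032, 0.999, -0.001], [0.999, -0.032, -0.004], [-0.004, -0.001, -1.0]]
ft_force: [-0.2, 0.4, -1.3]
grip_width: 0.0288
```

```bash
python3 -c "
from h import *
for p in ((257,283),(286,283),(271,269),(271,297)): print(plane('top',*p,.02))
go([[.475,.033,.112]])
s=arm.camera('scene')[:,:,::-1]
cv2.imwrite('pics/p6.png',s)"
```

```text
[0.3747 0.0249 0.02  ]
[ 0.3732 -0.0455  0.02  ]
[ 0.408  -0.0093  0.02  ]
[ 0.3402 -0.0088  0.02  ]
t 10.9 p [0.4702 0.0338 0.1852] head 88.14 z [-0.001  -0.0042 -1.    ] w 0.0288 F [-0.2139  0.4497 -1.284 ] q [-30.4354  23.4371  28.6117 118.236  -16.1305  42.1459   6.4079]
 d [-0.0118  0.1622  2.4393] spin -0.04342498379737947 dist 0.07334019514658997
```

View pics/p6.png

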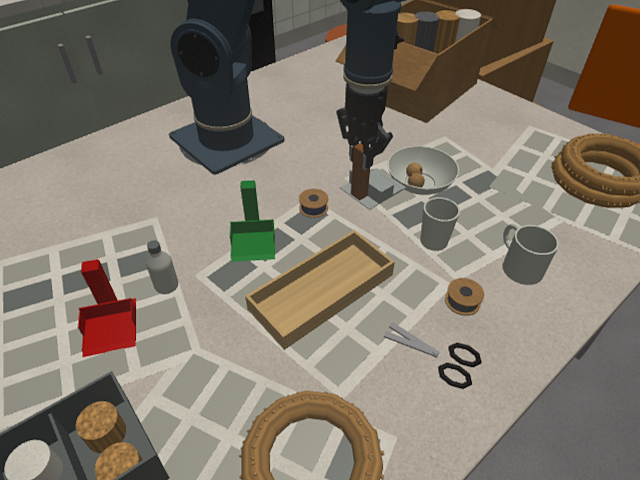

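The scene shows both beads in the bowl near (415,172), and the table under the scoop is clear. Lowering.

Request:
drive_tool --pt "0 0.08 0.4" --pt "0 0.16 0.9" --pt "0 0.16 1.4" --pt "0 0.16 1.8" --pt "0 0.16 2.1" --pt "0 0.16 2.3" --pt "0 0.16 2.4" --pt "0 0.16 2.46" --spin '[0,0,0,0,0,0,0,0]'

```text
time_s: 11.75
eef_pos: [0.4751, 0.0335, 0.1112]
ee_rot: [[0.032, 0.999, -0.001], [0.999, -0.032, -0.004], [-0.004, -0.001, -1.0]]
ft_force: [2.2, -2.9, 10.2]
grip_width: 0.029
```

```bash
python3 -c "
from h import *
go()"
```

```text
t 11.75 p [0.4751 0.0335 0.1112] head 88.16 z [-0.001  -0.0042 -1.    ] w 0.029 F [ 2.2243 -2.8951 10.2231] q [-25.7516  30.2464  23.251  122.0776 -21.7709  31.6838  11.555 ]
```

Request:
drive_tool --pt "0 0 0" --pt "0 0 0" --pt "0 0 0" --pt "0 0 0" --pt "0 0 0" --pt "0 0 0" --pt "0 0 0" --pt "0 0 0" --spin '[0,0,0,0,0,0,0,0]' --fingers 1

```text
time_s: 12.55
eef_pos: [0.4751, 0.0335, 0.1112]
ee_rot: [[0.032, 0.999, -0.001], [0.999, -0.032, -0.004], [-0.004, -0.001, -1.0]]
ft_force: [0.4, 0.7, 0.2]
grip_width: 0.0857
```

Request:
drive_tool --pt "0 0 -0.3" --pt "0 0 -0.8" --pt "0 0 -1.5" --pt "0 0 -2.2" --pt "0 0 -3.0" --pt "0 0 -3.6" --pt "0 0 -4.0" --pt "0 0 -4.0" --spin '[0,0,0,0,0,0,0,0]'

```text
time_s: 13.35
eef_pos: [0.4759, 0.034, 0.2331]
ee_rot: [[0.032, 0.999, 0.002], [0.999, -0.032, -0.003], [-0.003, 0.002, -1.0]]
ft_force: [-0.1, 1.2, 0.5]
grip_width: 0.0851
```

```bash
python3 -c "
from h import *
go()
s=arm.camera('scene')[:,:,::-1];t=arm.camera('top')[:,:,::-1]
cv2.imwrite('pics/p7.png',np.hstack([cv2.resize(s[120:240,310:470],(400,300),interpolation=2),cv2.resize(t[165:315,90:290],(400,300),interpolation=2)]))"
```

```text
t 13.35 p [0.4759 0.034  0.2331] head 88.15 z [ 0.0022 -0.0034 -1.    ] w 0.0851 F [-0.0681  1.1561  0.4965] q [-32.6838  20.0969  31.1388 114.0036 -13.2927  49.2635   3.7851]
```

View pics/p7.png

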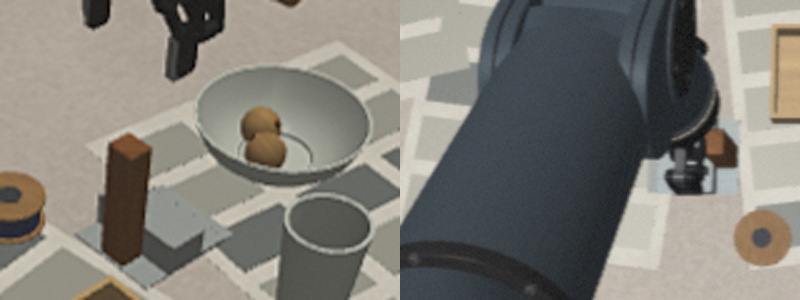

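The scoop stands upright and released, near (127,205). Both beads are in the bowl near (261,126) and (266,150), and the gripper is clear. I'll let things settle, then check that the beads are still.

Request:
drive_tool --pt "0 0 0" --pt "0 0 0" --pt "0 0 0" --pt "0 0 0" --pt "0 0 0" --pt "0 0 0" --pt "0 0 0" --pt "0 0 0" --spin '[0,0,0,0,0,0,0,0]'

```text
time_s: 14.25
eef_pos: [0.475, 0.0341, 0.2313]
ee_rot: [[0.032, 0.999, -0.001], [0.999, -0.032, -0.004], [-0.004, -0.0, -1.0]]
ft_force: [0.5, 0.4, 0.3]
grip_width: 0.0855
```

Request:
drive_tool --pt "0 0 0" --pt "0 0 0" --pt "0 0 0" --pt "0 0 0" --pt "0 0 0" --pt "0 0 0" --pt "0 0 0" --pt "0 0 0" --spin '[0,0,0,0,0,0,0,0]'

```text
time_s: 15.05
eef_pos: [0.4751, 0.0341, 0.2313]
ee_rot: [[0.032, 0.999, -0.001], [0.999, -0.032, -0.004], [-0.004, -0.0, -1.0]]
ft_force: [-0.1, 0.9, -0.2]
grip_width: 0.0855
```

```bash
python3 - <<'E'
from h import *
def beads():
    s=arm.camera('scene')[:,:,::-1][140:200,385:465]
    h=cv2.cvtColor(s,cv2.COLOR_BGR2HSV);m=(h[...,1]>80)&(h[...,2]>60);v,u=np.nonzero(m)
    return len(u),u.mean()+385,v.mean()+140
fs=[beads() for _ in range(8)];print(fs[0],fs[-1]);print(plane('scene',*fs[-1][1:],.028))
E
```

```text
(317, np.float64(415.00630914826496), np.float64(174.5520504731861)) (317, np.float64(415.00630914826496), np.float64(174.5520504731861))
[0.4675 0.2325 0.028 ]
```

```bash
python3 -c "
from h import *
print(arm.job_done())"
```

```text
the job is handed in; nothing more can be done
None
```

The job is handed in: both beads are in the bowl and the empty scoop is standing on the table, released. No verdict was reported, and I used about 15.5 s of the 48 s.

**How it went:** I gripped the scoop by its handle, pushed it along the tray to the far end wall, and lifted it level to about 88 mm with both beads in the pan. I then carried it to the bowl and emptied it there. The scoop stands on the free table between the tray and the bowl.

**Departure from the task:** I did not tip the scoop. The move interface can only turn the tool about its own axis, so I emptied the pan by a quick forward stroke over the bowl and a reversal. The beads rolled out over the lip without the gripper touching them. The scoop was also carried level, not tipped back 10–15 degrees.

**Last checks:**
- **Beads:** they did not move at all over 8 frames (about 0.4 s). Their midpoint is about 15 mm from the bowl's measured centre.
- **Scoop:** it looks upright in the scene picture. It touched down at the expected height, with 10 N of contact force before I released it. I did not measure its tilt.
- **Gripper:** open, 0.23 m up and clear of everything.
- **Bowl:** it looked upright and unmoved. I did not measure its position again after the dump.

No check failed or disagreed.

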